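Contact test of an overhauled jog station

ROBOT

A 6-joint arm with a two-finger parallel gripper is mounted at the origin on a cart in front of the work surface, level with it; the furniture and walls round the work are solid. World frame = base frame: x ahead of the robot, y to its left, z up, the work surface at z = 0. Lengths are in mm, angles in rad, forces in N, time in s.
With the tool pointing down it reaches from about 350 to 875 mm from the base axis. Payload 4.2 kg.
Tool frame: the origin (TCP) lies between the finger pads; the fingertips stand 11 mm ahead of it and the grasp point (between the pads) lies 8 mm behind it; z points along the fingers, y is the direction in which the jaws open and shut (so a half turn about z gives the same grasp; the last joint's range is limited). The gripper opens to 85 mm and grips with 20 to 120 N. Pads are 22 mm wide; open, the fingers measure 114 mm over their backs; the gripper's body (76 mm by 85 mm) begins 54 mm behind the grasp point. The pads swing forward as they close: fully open they stand 13 mm farther back than shut.
Start: joints at [1.374, 0.385, 0.008, 0, -1.194, -0.259], TCP at [275.079, 561.187, 242.312] pointing down, gripper open.
Joint ranges: [-3.14, 3.14], [-1.21, 2.06], [-1.07, 1.41], [-3.16, 2.05], [-2.99, -0.16], [-3.1, 3.1]. Speed limits (rad/s): [2.79, 2.79, 3.14, 3.14, 3.14, 3.14].

INTERFACE

Orientations are given as a unit quaternion [x, y, z, w].
In Python, from bench import * gives the robot as it stands.
- The arm moves only by the tool servo_tool, never from a script. Its argument "rows" is a list of rows, each a list of 7 numbers: the opening, from 0 (shut) to 1 (fully open), then the shift along the tool's x, y, z in cm, then the turn, a rotation vector about the tool's x, y, z in degrees. A call has 1 to 12 rows; each row shifts and turns the commanded pose from where the row before left it, along the tool's axes as they then stand; what a row does not reach is not made up. A row lasts 1/10 s, in which the tool goes at most 50 mm and 8.59 degrees, less where a joint would pass 70% of its speed; a pose out of reach is approached as far as the arm can. A call is refused whole if a number of a shift passes 5 or a number of a turn 8.59, either way. A call with a gripper value outside its range is refused whole. The fingers move at their own pace and stop on an object; the grip force is fixed at half the most. Time passes only in rows, so rows that do not move let the fingers close. It gives the time, the measured TCP pose, the force and the opening at its end, in the units of the state.
- read_state(): the state, without advancing time (a new reading comes with each control period).
- get_image(name): name is "scene" or "top" or "wrist"; returns a dict with "image" (384x512x3 uint8, red, green, blue), "mtx" (3x3 intrinsics, pixels), "extrinsics" (4x4, takes a point from camera to world coordinates). Camera axes: x right, y up, looking along -z (the intrinsics and any distortion apply to the point x, -y, -z); pixel columns grow to the right and rows downward; lengths in mm; the calibration is good to about 2 mm. A picture is of the moment at which its call begins. There is no depth.
- job_done(): hands the job in, once; it reports no verdict.
The state is a dict: "clock": time; "joints": joint angles; "joint_vel": joint speeds; "joint_efforts": joint torques, N m; "position": TCP position; "ee_rot": TCP orientation; "contact_force": force on the tool from outside, world axes, zero at the start; "wrist_torque": the same for the moment, N m; "gripper_width": finger opening in mm.
Only numpy, scipy, OpenCV 4.12 (cv2) and the standard library are available. Lean on these libraries where they do the work, as an engineer would, in place of code of your own. Each camera call takes 0.05 s, during which the arm holds its last target. There are 200 camera calls.

TASK

Two overhauled jog stations stand on the bench. Test the one with the red knob: tilt its spring-centred lever all the way over toward its green lamp, hold it there for about one second, then let go so that it springs back upright. Never tilt it toward the orange lamp, and do not operate the lever with the black knob.

Things in the scene. Friction and masses are not known exactly. Their poses are not given: they have to be found in the camera images.
- red_knob (a point): centre of the red ball knob, 30 mm across, atop the lever to be tested; 145 mm above the bench when upright. Axes turn with the lever: z up along its 10 mm steel stem, x the pivot's axis (always level), y the way it tilts: +y to the green lamp, -y to the orange one. The lamps stand on the box 55 mm either side of the lever, 13 mm high
- red_lever (a joint): tilt of the red-knobbed lever, rad: 0 upright (where its spring holds it), positive toward the green lamp, negative toward the orange, stops at +-0.45. Pivot: 85 mm below the knob's centre, at the top of the box. The spring takes about 5 N at the knob when fully over; let go, the lever returns upright by itself without overshoot
- black_knob (a point): centre of the black ball knob, 30 mm across, of the other jog station, to be left alone; axes and heights as for the red knob. Each station is a grey box with an aluminium lid, fixed to the bench, 60 mm high, 150 mm long along its knob's y axis and 90 mm wide, the lever at its middle
- black_lever (a joint): tilt of the black-knobbed lever, rad: 0 upright, signs, stops and spring as for the red one

How it is judged:
By the outcome, as a careful person would: the job done as asked, in the order asked, and still so for the second after the job is handed in, with the robot touching nothing.
It also fails if it takes over 32 s, if anything falls off the work surface, if the arm or the gripper's body presses on something with over 40 N, if the wrist force passes 120 N, or if a joint passes its speed limit or range.

## Working session

There is one attempt and no reset: what is moved stays moved. The work goes in short steps, Python scripts to look and compute and a tool call to move; the robot and the scene stay as the last step left them, time stands still between calls to the robot, and variables do not carry over. Pictures are saved under pics/ and viewed, about 8 in all and at most 12, crops included, and the job is handed in when it is done.

Besides the shell and the picture viewer there is one more tool, called after "Emit:" as name([rows], argument=value, ...), one row to a line, values as JSON. servo_tool: Moves the arm, as the interface text tells. Its arguments: {"type":"object","properties":{"rows":{"type":"array","items":{"type":"array","items":{"type":"number"}}}},"required":["rows"]}

```bash
mkdir -p pics; python3 - <<'E'
from bench import *
import cv2,numpy as np,pickle
d={}
for n in("scene","top"):
    d[n]=get_image(n); cv2.imwrite(f"pics/{n}0.png",d[n]["image"][...,::-1])
    print(n,d[n]["mtx"].round(1).tolist(),d[n]["extrinsics"].round(3).tolist(), d[n].keys())
pickle.dump(d,open("d0.pkl","wb"))
s=read_state();print(s)
E
```

```text
scene [[433.4, 0.0, 255.3], [0.0, 433.4, 192.9], [0.0, 0.0, 1.0]] [[0.542, 0.576, -0.612, 5.992], [-0.841, 0.363, -0.402, -489.647], [-0.01, 0.732, 0.681, 713.125], [0.0, 0.0, 0.0, 1.0]] dict_keys(['image', 'mtx', 'extrinsics'])
top [[431.3, 0.0, 248.3], [0.0, 431.3, 194.3], [0.0, 0.0, 1.0]] [[-0.015, 0.998, -0.064, 489.082], [-1.0, -0.013, 0.024, -129.073], [0.023, 0.065, 0.998, 1020.074], [0.0, 0.0, 0.0, 1.0]] dict_keys(['image', 'mtx', 'extrinsics'])
{'clock': 0.1, 'joints': array([ 1.37362488e+00,  3.85484253e-01,  6.76844286e-03, -4.21635575e-04,
       -1.19399164e+00, -2.58608331e-01]), 'joint_vel': array([-6.36784829e-04, -6.33652881e-04,  3.34591955e-03,  2.19848861e-03,
       -1.58561018e-05, -1.80559173e-04]), 'joint_efforts': array([-7.77425121e-04, -3.93319309e+01,  1.88929206e+01,  4.19804737e+00,
       -2.58591775e-03,  5.41977172e-06]), 'position': array([274.86509835, 560.76535439, 241.33248587]), 'ee_rot': array([ 9.74127252e-01, -2.25998111e-01, -1.66512485e-04,  9.61128955e-04]), 'contact_force': array([-0.0381633 ,  0.03616607,  0.06336718]), 'wrist_torque': array([ 0.0143804 , -0.02392532, -0.01967664]), 'gripper_width': 85.50788190358128}
```

View pics/scene0.png

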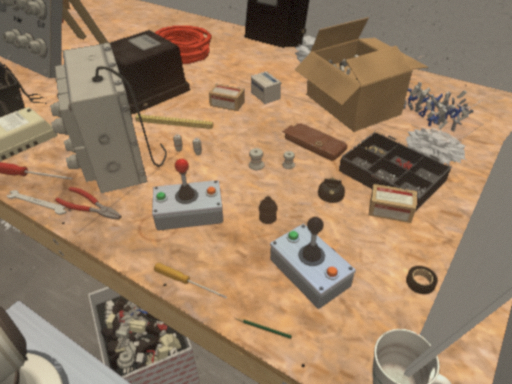

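View pics/top0.png

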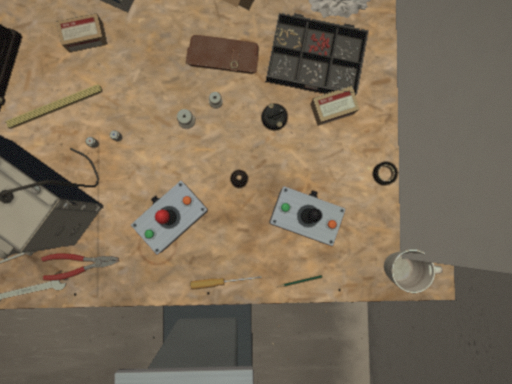

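The scene view shows the red-knob station with its knob at (182,166), green lamp (160,196) and orange lamp (210,191). The black-knob station is at (312,225). In the top view the red knob is at (162,216), green lamp at (149,233), orange at (187,200), and the tall grey instrument to the left.

```bash
cat > h.py <<'E'
import cv2,numpy as np
def ray(c,uv):
    K,E=c["mtx"],c["extrinsics"]
    d=np.linalg.inv(K)@[uv[0],uv[1],1]; d=E[:3,:3]@(d*[1,-1,-1]); return E[:3,3],d/np.linalg.norm(d)
def plane(c,uv,z):
    o,d=ray(c,uv); return o+d*(z-o[2])/d[2]
def tri(rs):
    A=sum(np.eye(3)-np.outer(d,d) for o,d in rs); b=sum((np.eye(3)-np.outer(d,d))@o for o,d in rs); return np.linalg.solve(A,b)
def blob(img,col,near,r=25):
    h=cv2.cvtColor(img,cv2.COLOR_RGB2HSV); H,S,V=[h[...,i].astype(int) for i in range(3)]
    m={"red":((H<4)|(H>174))&(S>170)&(V>60),"green":(H>45)&(H<85)&(S>100),"orange":(H>4)&(H<15)&(S>150)&(V>120)}[col]
    yy,xx=np.indices(m.shape); m&=np.hypot(xx-near[0],yy-near[1])<r
    n,l,s,c=cv2.connectedComponentsWithStats(m.astype(np.uint8)); i=1+s[1:,4].argmax(); return c[i],s[i].tolist()
E
python3 - <<'E'
from h import *;import pickle
d=pickle.load(open("d0.pkl","rb"))
g={"red":[(182,166),(162,216)],"green":[(160,196),(149,233)],"orange":[(210,191),(187,200)]}
for k,v in g.items():
    rs=[]
    for n,p in zip(("scene","top"),v):
        c,s=blob(d[n]["image"],k,p,14); rs.append(ray(d[n],c)); print(k,n,c.round(1),s,plane(d[n],c,145 if k=="red" else 68).round(1))
    print("  tri",tri(rs).round(1))
for k,p in {"black":((311,215),145),"bgreen":((285,207),68),"borange":((332,225),68),"instr":((100,207),140)}.items(): print(k,plane(d["top"],*p).round())
E
```

```text
red scene [181.2 162.8] [177, 160, 10, 8, 46] [512.   27.2 145. ]
red top [161.9 216.1] [156, 210, 13, 13, 126] [503.7  25.  145. ]
  tri [504.7  22.3 152.1]
green scene [160.3 195.4] [157, 193, 7, 6, 31] [469.1  62.9  68. ]
green top [148.7 233.6] [145, 230, 8, 8, 49] [467.2  67.6  68. ]
  tri [468.7  66.   66.8]
orange scene [210.8 190.1] [208, 188, 7, 5, 31] [541.4 -20.3  68. ]
orange top [186.5 200. ] [183, 197, 8, 7, 40] [539.7 -15.3  68. ]
  tri [541.3 -17.1  66.5]
black [ 502. -277.  145.]
bgreen [ 521. -233.   68.]
borange [ 480. -336.   68.]
instr [524. 151. 140.]
```

The lamps come out 110 mm apart, which fits, and the lever axis is set: station centre about (505,24.5), direction to green about (-0.66,0.75). Next I check the tall instrument standing between the arm and the station.

```bash
python3 - <<'E'
from h import *;import pickle
from bench import *
d=pickle.load(open("d0.pkl","rb"))
w=get_image("wrist")["image"]
a=d["scene"]["image"][0:250,0:260];b=d["top"]["image"][100:350,0:220]
a=cv2.resize(a,None,fx=1.6,fy=1.6);b=cv2.resize(b,None,fx=1.6,fy=1.6)
cv2.imwrite("pics/c1.png",np.hstack([a,b])[...,::-1]);print(a.shape,b.shape)
cv2.imwrite("pics/w1.png",w[...,::-1])
E
```

```text
(400, 416, 3) (400, 352, 3)
```

View pics/c1.png

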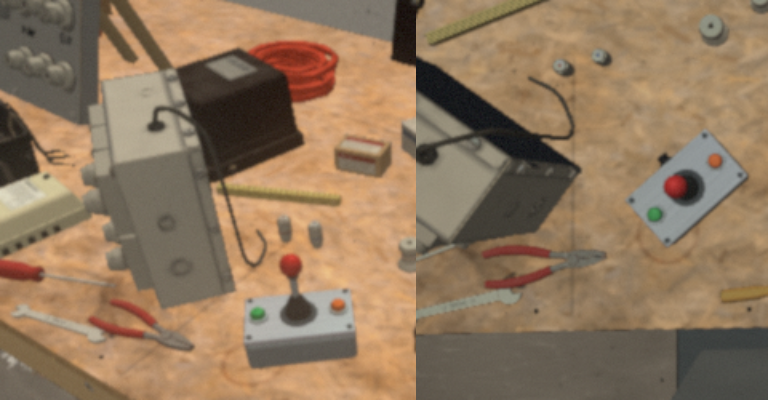

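View pics/w1.png

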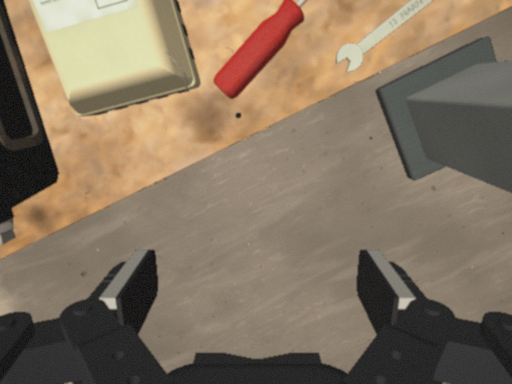

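The instrument's end-face top edge appears at about scene (71,103) and (127,95), and top (15,247) and (62,200). Its base sits beyond the pliers. The wrist view shows the open gripper with nothing under it but the bench edge. Next I triangulate the height.

```bash
python3 - <<'E'
from h import *;import pickle
from scipy.spatial.transform import Rotation as R
d=pickle.load(open("d0.pkl","rb"))
for s,t in (((70.6,103),(15,247)),((127,95),(62,200)),((145,181),(102,206)),((103,190),(65,250))): print(tri([ray(d["scene"],s),ray(d["top"],t)]).round())
q=[9.74127252e-01,-2.25998111e-01,-1.66512485e-04,9.61128955e-04]
M=R.from_quat(q).as_matrix();print(M.round(3))
print("yaw tool y",np.degrees(np.arctan2(M[1,1],M[0,1])),"lever y",np.degrees(np.arctan2(83,-72.5)))
E
```

```text
[454. 264. 243.]
[535. 182. 246.]
[533. 188.   4.]
[442. 257.  12.]
[[ 0.898 -0.44  -0.001]
 [-0.44  -0.898 -0.002]
 [ 0.     0.002 -1.   ]]
yaw tool y -116.12317400211212 lever y 131.13701712849496
```

Emit:
servo_tool([
  [0,0,0,-3,0,0,0],
  [0,2.1,3.1,-1.0,0,0,0],
  [0,2.1,3.1,-1.0,0,0,0],
  [0,2.1,3.1,-1.0,0,0,0],
  [0,2.1,3.1,-1.0,0,0,0],
  [0,2.1,3.1,-1.0,0,0,0],
  [0,2.1,3.1,-1.0,0,0,0],
  [0,2.1,3.1,-1.0,0,0,0],
  [0,2.1,3.1,0,0,0,0],
  [0,2.1,3.1,0,0,0,0],
  [0,0,0,0,0,0,8],
  [0,0,0,0,0,0,8],
])

```text
clock: 1.35
position: [321.9, 226.2, 342.5]
ee_rot: [0.932, -0.363, -0.0, -0.0]
contact_force: [-0.2, -0.2, -0.8]
gripper_width: 0.2
```

Emit:
servo_tool([
  [0,0,0,0,0,0,8],
  [0,0,0,0,0,0,8],
  [0,0,0,0,0,0,8],
  [0,0,0,0,0,0,8],
  [0,0,0,0,0,0,8],
  [0,0,0,0,0,0,8],
  [0,0,0,0,0,0,8],
  [0,0,0,0,0,0,8],
  [0,0,0,0,0,0,8],
  [0,0,0,0,0,0,8],
  [0,0,0,0,0,0,8],
  [0,0,0,0,0,0,8],
])

```text
clock: 2.55
position: [321.8, 227.3, 342.0]
ee_rot: [-0.355, 0.935, -0.0, -0.0]
contact_force: [0.3, -0.4, 0.6]
gripper_width: -0.1
```

Emit:
servo_tool([
  [0,0,-3.6,0,0,0,0],
  [0,0,-3.6,0,0,0,0],
  [0,0,-3.6,0,0,0,0],
  [0,0,-3.6,0,0,0,0],
  [0,0,-3.6,0,0,0,0],
  [0,0,-3.6,0,0,0,0],
  [0,0,-3.6,0,0,0,0],
  [0,0,-3.6,0,0,0,0],
  [0,0,-3.6,0,0,0,0],
  [0,0,0,0,0,0,0],
  [0,0,0,0,0,0,0],
])

```text
clock: 3.65
position: [538.3, -14.3, 341.4]
ee_rot: [-0.357, 0.934, 0.0, -0.001]
contact_force: [-0.4, 0.5, -0.2]
gripper_width: -0.1
```

```bash
python3 - <<'E'
from h import *;from bench import *
w=get_image("wrist");cv2.imwrite("pics/w2.png",w["image"][...,::-1])
s=read_state();print(s["position"],s["ee_rot"])
for k,z in (("red",145),("green",68),("orange",68)):
    try:
        c,b=blob(w["image"],k,(256,192),320);print(k,c.round(),b,plane(w,c,z).round(1))
    except Exception as e: print(k,e)
E
```

```text
[537.92675208 -13.75752191 341.83532901] [-3.57214080e-01  9.34022348e-01  2.08653162e-04 -5.57387340e-04]
red [308. 166.] [295, 152, 28, 29, 630] [504.5  24.1 145. ]
green [113.   7.] [104, 0, 19, 16, 255] [ 522.9 -233.1   68. ]
orange [253. 152.] [247, 145, 14, 16, 177] [540.8 -16.8  68. ]
```

View pics/w2.png

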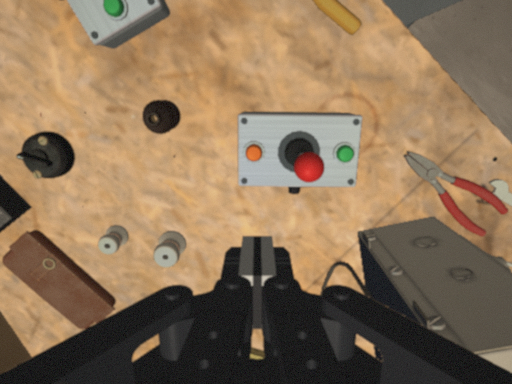

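The wrist view shows the red knob at (308,166), orange lamp (253,152) and green lamp (345,153). The shut fingers are lined up on the orange side, and the measured positions agree with the earlier ones. I descend beside the knob.

Emit:
servo_tool([
  [0,0,0,4,0,0,0],
  [0,0,0,4,0,0,0],
  [0,0,0,4,0,0,0],
  [0,0,0,4,0,0,0],
  [0,0,0,3,0,0,0],
  [0,0,0,1.5,0,0,0],
  [0,0,0,0,0,0,0],
  [0,0,0,0,0,0,0],
])

```text
clock: 4.5
position: [538.5, -12.9, 138.3]
ee_rot: [-0.358, 0.934, -0.0, 0.001]
contact_force: [0.6, 0.4, 0.6]
gripper_width: 0.0
```

Emit:
servo_tool([
  [0,0,1,0,0,0,0],
  [0,0,0.6,0,0,0,0],
  [0,0,0.4,0,0,0,0],
  [0,0,0.2,0,0,0,0],
  [0,0,0,0,0,0,0],
])

```text
clock: 5.0
position: [523.5, 3.0, 137.7]
ee_rot: [-0.358, 0.934, -0.0, 0.0]
contact_force: [0.2, -0.9, -0.9]
gripper_width: 0.2
```

```bash
python3 - <<'E'
from h import *;from bench import *
w=get_image("wrist");t=get_image("scene")["image"][110:260,110:260]
cv2.imwrite("pics/w3.png",np.hstack([cv2.resize(w["image"],(400,300)),cv2.resize(t,(300,300))])[...,::-1])
s=read_state();print(s["position"],s["contact_force"],s["clock"])
E
```

```text
[523.70632484   2.68425258 137.4525331 ] [ 0.11471349  0.43787104 -0.48959593] 5.1
```

View pics/w3.png

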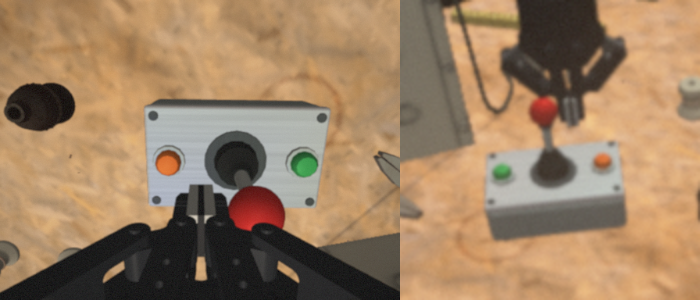

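The shut fingers are right beside the red knob on its orange side, with the knob still upright and no contact force. Now I push toward green.

Emit:
servo_tool([
  [0,0,0.4,0,0,0,0],
  [0,0,0.5,0,0,0,0],
  [0,0,0.6,0,0,0,0],
  [0,0,0.6,0,0,0,0],
  [0,0,0.5,0,0,0,0],
  [0,0,0.4,0,0,0,0],
  [0,0,0.2,0,0,0,0],
])

```text
clock: 5.8
position: [502.1, 26.6, 137.0]
ee_rot: [-0.358, 0.934, -0.0, -0.0]
contact_force: [4.2, -3.2, -3.5]
gripper_width: 0.2
```

Emit:
servo_tool([
  [0,0,0.2,0,0,0,0],
  [0,0,0.2,0,0,0,0],
  [0,0,0,0,0,0,0],
])

```text
clock: 6.1
position: [499.4, 29.2, 137.0]
ee_rot: [-0.358, 0.934, -0.0, -0.0]
contact_force: [4.5, -5.1, -3.2]
gripper_width: -0.2
```

Emit:
servo_tool([
  [0,0,0.2,0,0,0,0],
  [0,0,0,0,0,0,0],
])

```text
clock: 6.3
position: [498.2, 30.6, 136.9]
ee_rot: [-0.358, 0.934, -0.0, -0.0]
contact_force: [4.8, -4.9, -4.2]
gripper_width: -0.1
```

Emit:
servo_tool([
  [0,0,0.1,0,0,0,0],
  [0,0,0,0,0,0,0],
])

```text
clock: 6.5
position: [498.0, 30.8, 136.9]
ee_rot: [-0.358, 0.934, -0.001, -0.0]
contact_force: [6.8, -7.3, -4.3]
gripper_width: -0.1
```

The force has jumped to 10 N and motion has stalled, so the lever is at its stop. I press 1 mm more and take one picture during the hold.

Emit:
servo_tool([
  [0,0,0.1,0,0,0,0],
  [0,0,0,0,0,0,0],
  [0,0,0,0,0,0,0],
  [0,0,0,0,0,0,0],
])

```text
clock: 6.9
position: [497.9, 31.0, 137.0]
ee_rot: [-0.358, 0.934, -0.001, 0.0]
contact_force: [9.3, -10.3, -7.0]
gripper_width: 0.1
```

```bash
python3 - <<'E'
from h import *;from bench import *
c=get_image("scene");t=c["image"][110:260,110:260]
cv2.imwrite("pics/s4.png",cv2.resize(t,(450,450))[...,::-1])
s=read_state();print(s["position"],s["contact_force"],s["clock"])
b,st=blob(c["image"],"red",(176,165),20);print(b,st,plane(c,b,140))
E
```

```text
[497.89122693  30.99636858 136.98089171] [  8.95756429 -10.27639019  -6.17742767] 6.95
[163.52941176 168.94117647] [158, 164, 12, 11, 85] [481.33264013  49.6706699  140.        ]
```

View pics/s4.png

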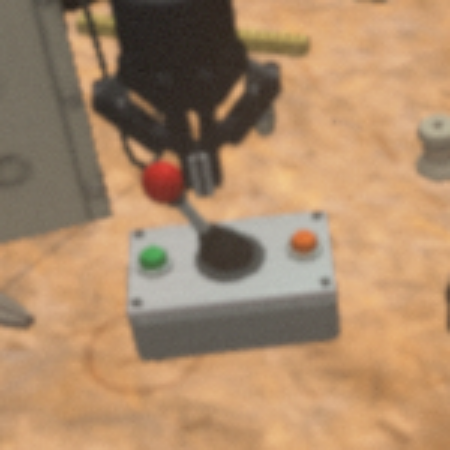

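The lever is hard over toward green, with the knob about 36 mm out and 14 N at the stop. I finish the one-second hold, back away toward the orange side clear of the upright position, and lift.

Emit:
servo_tool([
  [0,0,0,0,0,0,0],
  [0,0,0,0,0,0,0],
  [0,0,0,0,0,0,0],
  [0,0,0,0,0,0,0],
  [0,0,0,0,0,0,0],
  [0,0,-3,0,0,0,0],
  [0,0,-3,0,0,0,0],
  [0,0,0,0,0,0,0],
  [0,0,0,0,0,0,0],
])

```text
clock: 7.85
position: [536.0, -12.3, 136.6]
ee_rot: [-0.357, 0.934, 0.001, -0.001]
contact_force: [0.2, 0.6, -0.5]
gripper_width: 0.0
```

Emit:
servo_tool([
  [0,0,0,-3,0,0,0],
  [0,0,0,-4,0,0,0],
  [0,0,0,-4,0,0,0],
  [0,0,0,-4,0,0,0],
  [0,0,0,-3,0,0,0],
  [0,0,0,0,0,0,0],
  [0,0,0,0,0,0,0],
])

```text
clock: 8.55
position: [535.9, -11.3, 317.5]
ee_rot: [-0.358, 0.934, 0.001, 0.0]
contact_force: [0.3, 0.1, 0.1]
gripper_width: -0.2
```

```bash
python3 - <<'E'
from h import *;from bench import *
w=get_image("wrist");c=get_image("scene")
cv2.imwrite("pics/w5.png",np.hstack([cv2.resize(w["image"],(400,300)),cv2.resize(c["image"],(400,300))])[...,::-1])
b,st=blob(w["image"],"red",(300,192),320);print(b,plane(w,b,145))
b,st=blob(c["image"],"red",(182,166),14);print(b,"before 181.2 162.8")
s=read_state();print(s["position"],s["contact_force"],s["clock"])
E
```

```text
[308.09876543 171.59259259] [504.46441693  24.17438751 145.        ]
[181.29545455 162.52272727] before 181.2 162.8
[535.62919624 -11.75343284 315.77987886] [ 0.37154221 -0.05158528 -1.25148874] 8.65
```

View pics/w5.png

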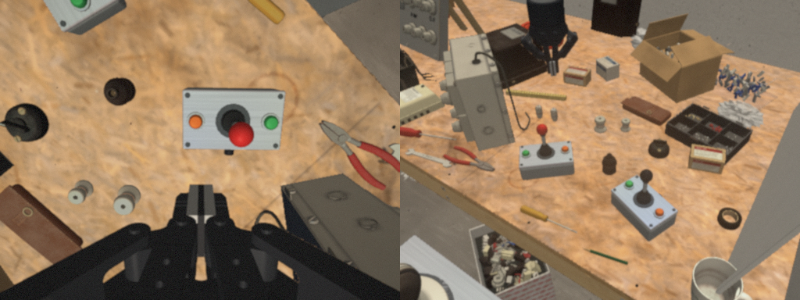

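The red lever is back upright at (504.5,24.2), the same as before the test. The gripper is clear and the black lever looks untouched.

```bash
python3 -c "
from bench import *
print(job_done())"
```

```text
the job is handed in; nothing more can be done
None
```

The red-knobbed lever was tilted fully toward its green lamp, held there about one second, and let go; it sprang back upright. I pushed it with the shut fingers from the orange side, until motion stalled and the push rose to about 14 N. I released it by backing the fingers away.

**Final checks:**
- The red knob was at (504.5, 24.2), within 0.1 mm of where it stood before the test.
- The gripper was clear above the station, with only about 1 N of force noise.
- The black lever was never approached and looked upright, though I did not measure it.
- The job was handed in at about 8.7 s.

**One disagreement:** the first two-view fix put the red knob 7 mm too high (152 mm instead of 145 mm). I think a highlight on the ball skewed its colour mask in the scene view. The wrist and top views agreed to about 1 mm, so I used those.

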